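# Take the sieve nest apart onto its drip pans

## Robot

A 6-joint arm with a two-finger parallel gripper is mounted at the origin on a cart in front of the work surface, level with it; the furniture and walls round the work are solid. World frame = base frame: x ahead of the robot, y to its left, z up, the work surface at z = 0. Lengths are in mm, angles in degrees, forces in N, time in s.
With the tool pointing down it reaches from about 300 to 850 mm from the base axis. Payload 4.2 kg.
Tool frame: the origin (TCP) lies between the finger pads; the fingertips stand 22 mm ahead of it and the grasp point (between the pads) lies 3 mm ahead of it; z points along the fingers, y is the direction in which the jaws open and shut (so a half turn about z gives the same grasp; the last joint's range is limited). The gripper opens to 91 mm and grips with 3 to 60 N. Pads are 32 mm wide; open, the fingers measure 118 mm over their backs; the gripper's body (76 mm by 178 mm) begins 60 mm behind the grasp point.
Start: joints at [-70.531, 18.312, 89.639, -0, 72.044, -1.146], TCP at [202.453, -538.195, 235.976] pointing down, gripper open.
Joint ranges: [-177.97, 177.97], [-48.28, 115.42], [12.27, 149.76], [-77.06, 257.06], [2.81, 150.46], [-146.56, 146.56]. Speed limits (degrees/s): [147.25, 147.25, 180, 180, 180, 180].

## Interface

Orientations are given as [roll, pitch, yaw] about the fixed x, y, z axes, in that order (R = Rz(yaw) Ry(pitch) Rx(roll)).
In Python, from workcell import * gives the robot as it stands.
- The arm moves only by the shell command python3 -m jog 'ROWS' [OPENING] [FORCE]. ROWS is text: rows parted by semicolons, each of 6 numbers parted by spaces: the shift along the tool's x, y, z in units of 0.5 m (1.0 is 0.5 m), then the turn, a rotation vector about the tool's x, y, z in units of pi/2 rad (1.0 is pi/2 rad). A call has 1 to 20 rows; each row is the pose to reach, as a shift and turn from the pose measured when the call began, along the tool's axes at that moment; what a row does not reach only later rows make up. A row lasts 1/12 s, in which the tool goes at most 41.7 mm and 7.16 degrees, less where a joint would pass 70% of its speed; a pose out of reach is approached as far as the arm can. A call with a number of a shift or a turn outside -1 to 1 is refused whole. A call with a gripper value outside its range is refused whole. OPENING is the opening, from -1 (shut) to 1 (fully open), set as the call begins (- or left out, the last holds). The fingers move at their own pace and stop on an object; FORCE is the grip in N (left out, the last holds). Time passes only in rows, so rows that repeat a pose let the fingers close. It gives the time, the measured TCP pose, the force and the opening at its end, in the units of the state.
- state(): the state, without advancing time (a new reading comes with each control period).
- grab_frame(name): name is "scene" or "top" or "wrist"; returns the picture (384x512x3 uint8, red, green, blue); there is no depth.
- calibration(name): a dict with "mtx" (3x3 intrinsics, pixels), "rvec" (rotation vector, rad) and "tvec" (3), from world to camera coordinates, as OpenCV has them. Camera axes: x right, y down, z forward; pixel columns grow to the right and rows downward; lengths in mm; the calibration is good to about 2 mm. A picture is of the moment at which its call begins: read the wrist's pose just before it. calibration takes no time and is no camera call; for the wrist camera it gives the pose at the moment of the call.
- job_done(): hands the job in, once; it reports no verdict.
Trained networks look in the newest picture that a camera, given by its name, has taken for a name from the list of things; names that differ only in an ending like _2 or _b are one class to them, and where a whole thing is asked for, a point or a joint stands for the part that bears it (a point fixed in the world has none). Each returns a list of dicts, best first, with "confidence" (0 to 1); they miss things now and then, are a little off and sometimes report something else, mostly with a low value. They report only what shows in the picture. A call takes as long as a camera call. They do not tell look-alikes from the thing itself.
- spot_in(query, camera): "rect" ([left, top, right, bottom] in pixels, round what is visible of it).
- tip_of(query, camera): "location" ([column, row] in pixels: a listed point, or the origin of a listed thing).
The state is a dict: "time_s": time; "qpos": joint angles; "qvel": joint speeds; "effort": joint torques, N m; "ee_pos": TCP position; "ee_rot": TCP orientation; "force": force on the tool from outside, world axes, zero at the start; "torque": the same for the moment, N m; "gripper_width": finger opening in mm.
Only numpy, scipy, OpenCV 4.12 (cv2) and the standard library are available. Lean on these libraries where they do the work, as an engineer would, in place of code of your own. Each camera call takes 0.05 s, during which the arm holds its last target. There are 200 camera calls.

## Task

The rinsed nest of four round sieves has to dry: take it apart one sieve at a time from the top down, and stand each sieve upright and flat in the drip pan of its own size (the smallest sieve in the smallest pan, and so on up to the largest). Set the sieves down in the pans rather than dropping them, do not tip any of them over or let one fall, and leave the vial and the tally counter where they are.

Things in the scene. Friction and masses are not known exactly. Their poses are not given: they have to be found in the camera images.
- sieve_small: Loose round sieve: rigid aluminium ring, 26 mm outside diameter, 32 mm high, 28 to 91 g, mesh deck 3 mm below the top rim. At the start: top of the nest. Origin: centre of its underside; z up. Each upper sieve stands on the deck of the next wider one, inside its rim with 2 mm play, 29 mm higher than it (nest 119 mm high), so lift it straight up first. Grip across the outside.
- sieve_medium: Loose round sieve: rigid aluminium ring, 34 mm outside diameter, 32 mm high, 28 to 91 g, mesh deck 3 mm below the top rim. At the start: second from the top. Origin: centre of its underside; z up. Each upper sieve stands on the deck of the next wider one, inside its rim with 2 mm play, 29 mm higher than it (nest 119 mm high), so lift it straight up first. Grip across the outside.
- sieve_large: Loose round sieve: rigid aluminium ring, 42 mm outside diameter, 32 mm high, 28 to 91 g, mesh deck 3 mm below the top rim. At the start: third from the top. Origin: centre of its underside; z up. Each upper sieve stands on the deck of the next wider one, inside its rim with 2 mm play, 29 mm higher than it (nest 119 mm high), so lift it straight up first. Grip across the outside.
- sieve_largest: Loose round sieve: rigid aluminium ring, 50 mm outside diameter, 32 mm high, 28 to 91 g, mesh deck 3 mm below the top rim. At the start: bottom of the nest, standing on the worktop. Origin: centre of its underside; z up. Each upper sieve stands on the deck of the next wider one, inside its rim with 2 mm play, 29 mm higher than it (nest 119 mm high), so lift it straight up first. Grip across the outside.
- pan_small: Round steel drip pan, fixed: 47 mm outside, 42 mm inside diameter, wall 8 mm high, inner floor 3 mm over the worktop. For the 26 mm sieve. Origin: centre of its underside, on the worktop; z up. Pans and nest stand in a loose row, over 110 mm apart, in front of an open laptop (base 16 mm high) and right of a microscope (eyepieces 0.4 m high), both fixed.
- pan_medium: Round steel drip pan, fixed: 55 mm outside, 50 mm inside diameter, wall 8 mm high, inner floor 3 mm over the worktop. For the 34 mm sieve. Origin: centre of its underside, on the worktop; z up. Pans and nest stand in a loose row, over 110 mm apart, in front of an open laptop (base 16 mm high) and right of a microscope (eyepieces 0.4 m high), both fixed.
- pan_large: Round steel drip pan, fixed: 63 mm outside, 58 mm inside diameter, wall 8 mm high, inner floor 3 mm over the worktop. For the 42 mm sieve. Origin: centre of its underside, on the worktop; z up. Pans and nest stand in a loose row, over 110 mm apart, in front of an open laptop (base 16 mm high) and right of a microscope (eyepieces 0.4 m high), both fixed.
- pan_largest: Round steel drip pan, fixed: 71 mm outside, 66 mm inside diameter, wall 8 mm high, inner floor 3 mm over the worktop. For the 50 mm sieve. Origin: centre of its underside, on the worktop; z up. Pans and nest stand in a loose row, over 110 mm apart, in front of an open laptop (base 16 mm high) and right of a microscope (eyepieces 0.4 m high), both fixed.
- vial: Bystander: clear free-standing vial with a pale blue screw cap, 36 mm diameter at the foot, 79 mm high, loose. Origin: centre of its underside.
- counter: Bystander: pale grey round hand tally counter lying on the worktop, 64 x 54 x 26 mm, loose. Origin: middle of its underside.
Not all that is in view belongs to the job. What is shaped like the sieve_large but orange or pink is not meant. What is shaped like the sieve_largest but purple is not meant.

How it is judged:
By the outcome, as a careful person would: the job done as asked, in the order asked, and still so for the second after the job is handed in, with the robot touching nothing.
It also fails if it takes over 120 s, if anything falls off the work surface, if the arm or the gripper's body presses on something with over 40 N, if the wrist force passes 120 N, or if a joint passes its speed limit or range.

## Working session

There is one attempt and no reset: what is moved stays moved. The work goes in short steps, Python scripts to look and compute and a shell command to move; the robot and the scene stay as the last step left them, time stands still between calls to the robot, and variables do not carry over. Pictures are saved under pics/ and viewed, about 12 in all and at most 16, crops included, and the job is handed in when it is done.

```bash
ls; mkdir -p pics; cat > h.py <<'E'
from workcell import *
import numpy as np, cv2
from scipy.spatial.transform import Rotation as R
def save(img,name,scale=1):
    if scale!=1: img=cv2.resize(img,None,fx=scale,fy=scale,interpolation=cv2.INTER_CUBIC)
    cv2.imwrite('pics/'+name,img[:,:,::-1])
def ray(cal,px,z):
    K=np.array(cal['mtx']);Rm=cv2.Rodrigues(np.array(cal['rvec'],float))[0];t=np.array(cal['tvec'],float).ravel()
    d=Rm.T@np.linalg.inv(K)@np.array([px[0],px[1],1.]);c=-Rm.T@t
    return c+d*(z-c[2])/d[2]
def proj(cal,p):
    return cv2.projectPoints(np.array(p,float).reshape(-1,1,3),np.array(cal['rvec'],float),np.array(cal['tvec'],float),np.array(cal['mtx'],float),None)[0].reshape(-1,2)
E
python3 - <<'E'
from h import *
print(state())
for n in ['scene','top']:
    save(grab_frame(n),n+'0.png',1.5)
    c=calibration(n);print(n,c)
    for q in ['sieve_small','sieve_medium','sieve_large','sieve_largest','pan_small','pan_medium','pan_large','pan_largest','vial','counter']:
        print(q,[(np.round(r['rect']).tolist(),round(r['confidence'],2)) for r in spot_in(q,n)[:3]],[(np.round(r['location'],1).tolist(),round(r['confidence'],2)) for r in tip_of(q,n)[:3]])
E
```

```text
pics
{'time_s': 0.0, 'qpos': array([-7.05329722e+01,  1.83527914e+01,  8.97078456e+01, -7.54851641e-04,
        7.20441493e+01, -1.14743386e+00]), 'qvel': array([-0.05709865,  0.06994427,  0.14639207, -0.02501545,  0.06492625,
       -0.06591022]), 'effort': array([ 1.32293935e-04, -4.12456083e+01, -2.31970793e+01,  7.28810183e-02,
        4.58734052e-02, -1.25587253e-04]), 'ee_pos': array([ 202.26794419, -537.73803662,  235.09896972]), 'ee_rot': array([-1.79895220e+02, -1.38084593e-03,  2.06146937e+01]), 'force': array([0.0152417 , 0.00381585, 0.70801301]), 'torque': array([ 0.03187652, -0.0149052 ,  0.02023667]), 'gripper_width': 90.91978528446396}
scene {'mtx': array([[492.08320148,   0.        , 256.13778084],
       [  0.        , 492.08320148, 191.51923639],
       [  0.        ,   0.        ,   1.        ]]), 'rvec': array([ 0.82952767,  2.62691061, -0.99093811]), 'tvec': array([ 513.69554341,   20.20258503, 1471.54311699])}
sieve_small [([240.0, 177.0, 250.0, 191.0], 0.61)] [([246.6, 187.5], 0.64)]
sieve_medium [] [([243.3, 192.4], 0.53)]
sieve_large [([230.0, 169.0, 245.0, 1
[... 1143 characters left out ...]
42.0], 0.55), ([261.0, 183.0, 268.0, 185.0], 0.41)] [([303.2, 194.8], 0.7), ([305.9, 232.6], 0.6), ([262.1, 180.9], 0.48)]
sieve_largest [([345.0, 131.0, 361.0, 148.0], 0.52)] [([352.4, 141.9], 0.5), ([268.3, 182.3], 0.39)]
pan_small [([310.0, 164.0, 326.0, 176.0], 0.57)] [([315.0, 169.7], 0.48)]
pan_medium [] [([186.0, 180.4], 0.52)]
pan_large [([131.0, 177.0, 150.0, 194.0], 0.65), ([267.0, 172.0, 272.0, 181.0], 0.2)] [([139.3, 187.1], 0.73)]
pan_largest [([214.0, 176.0, 233.0, 194.0], 0.67)] [([224.1, 184.8], 0.7)]
vial [([142.0, 126.0, 157.0, 144.0], 0.55), ([264.0, 183.0, 270.0, 186.0], 0.53)] [([154.8, 139.1], 0.47)]
counter [([312.0, 133.0, 329.0, 140.0], 0.78)] [([318.8, 134.6], 0.5)]
```

View pics/scene0.png

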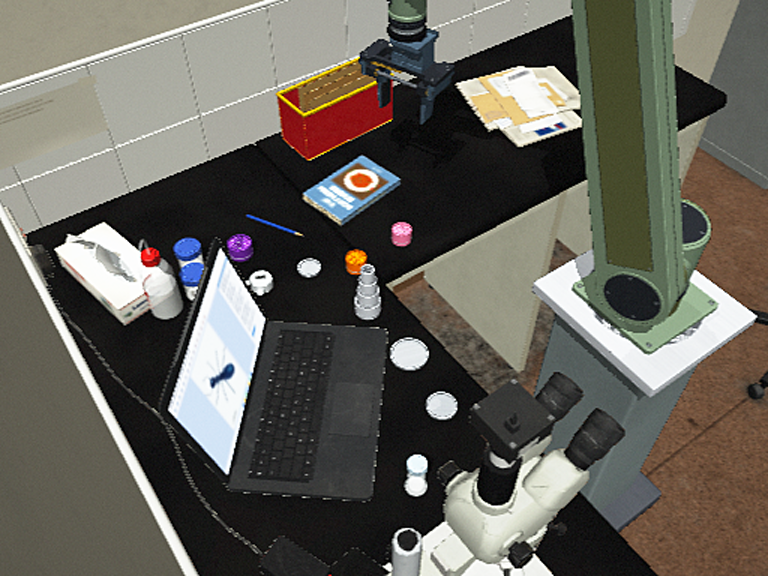

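View pics/top0.png

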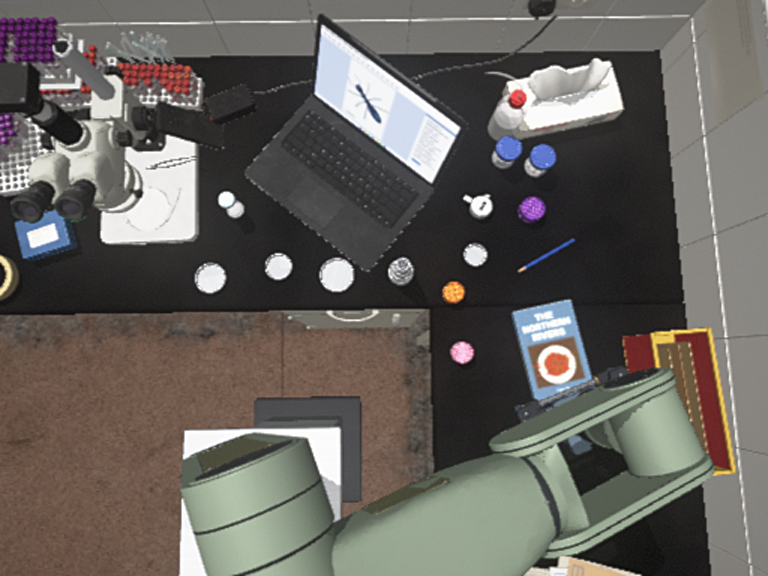

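```bash
python3 - <<'E'
from h import *
s=calibration('scene');t=calibration('top')
f=lambda a:np.round(a,0).tolist()
print('cam',[f(-cv2.Rodrigues(c['rvec'])[0].T@c['tvec']) for c in (s,t)])
for n,c,l in [('nestS',s,[(243.9,204.9)]),('panS s',s,[(205.8,179.3)]),('panM s',s,[(292.9,271.5)]),('panXL s',s,[(271.6,234.6)]),('vial s',s,[(275.5,319.9)])]: print(n,[f(ray(c,p,0)) for p in l])
for n,p in [('panS',(315,169.7)),('panM',(186,180.4)),('panL',(139.3,187.1)),('panXL',(224.1,184.8)),('nest',(268.3,182.3)),('vial',(154.8,139.1)),('counter',(318.8,134.6)),('SL?',(352.4,141.9)),('SLb',(303.2,194.8)),('SLc',(305.9,232.6))]: print(n,f(ray(t,p,0)))
print(calibration('wrist'))
E
```

```text
cam [[971.0, 488.0, 1117.0], [277.0, -237.0, 1187.0]]
nestS [[465.0, -294.0, 0.0]]
panS s [[504.0, -447.0, 0.0]]
panM s [[488.0, -30.0, 0.0]]
panXL s [[462.0, -160.0, 0.0]]
vial s [[608.0, 55.0, 0.0]]
panS [504.0, -444.0, 0.0]
panM [475.0, -31.0, 0.0]
panL [456.0, 117.0, 0.0]
panXL [459.0, -153.0, 0.0]
nest [465.0, -294.0, 0.0]
vial [613.0, 72.0, 0.0]
counter [620.0, -462.0, 0.0]
SL? [594.0, -570.0, 0.0]
SLb [423.0, -404.0, 0.0]
SLc [304.0, -408.0, 0.0]
{'mtx': array([[303.31967926,   0.        , 257.22457076],
       [  0.        , 303.31967926, 187.54850981],
       [  0.        ,   0.        ,   1.        ]]), 'rvec': array([-2.38441391,  1.6485552 ,  0.23667209]), 'tvec': array([-575.01404928,  -32.47772611,  392.00837297])}
```

The nest shows at top px (268,180) and scene px (245,195). Things that could be confused with its sieves:
- orange sieve: top (302,195), scene (237,175)
- pink sieve: top (307,234), scene (268,155)
- purple sieve: top (354,139), scene (160,165)

I choose the grey-metal nest. The pans, from the top view, are small (317,169), largest (225,183), medium (185,177) and large (140,185). Next I'll check the pan sizes by blob and view one crop.

```bash
python3 - <<'E'
from h import *
for n,P in [('top',{'S':(317,169),'XL':(225,183),'M':(185,177),'L':(140,185)}),('scene',{'S':(206,178),'XL':(272,235),'M':(294,270)})]:
    im=grab_frame(n);c=calibration(n);g=cv2.cvtColor(im,cv2.COLOR_RGB2GRAY);b=(g>90).astype(np.uint8)
    cs,_=cv2.findContours(b,cv2.RETR_EXTERNAL,cv2.CHAIN_APPROX_NONE)
    for k,p in P.items():
        for q in cs:
            if len(q)>10 and len(q)<200 and cv2.pointPolygonTest(q,p,False)>=0:
                w=np.array([ray(c,x,6)[:2] for x in q[:,0,:]],np.float32)
                (x,y),r=cv2.minEnclosingCircle(w);e=cv2.fitEllipse(w)
                print(n,k,np.round(e[0],1),np.round(e[1],1),'circ',round(x,1),round(y,1),round(2*r,1))
    if n=='top':
        a=cv2.resize(im[155:250,120:375],None,fx=3,fy=3,interpolation=cv2.INTER_CUBIC);save(a,'crop1.png')
t=calibration('top')
print('laptop corner',ray(t,(245,179),16).round(), 'edge2',ray(t,(164.5,116.5),16).round(),'scope base corner',ray(t,(132,160),20).round(),'eyepieces',ray(t,(48,137),400).round())
s=state();Rm=R.from_euler('xyz',s['ee_rot'],degrees=True).as_matrix()
print('cam in tool', Rm.T@((lambda w:-cv2.Rodrigues(w['rvec'])[0].T@w['tvec'])(calibration('wrist'))-s['ee_pos']), 'view dir tool',Rm.T@cv2.Rodrigues(calibration('wrist')['rvec'])[0].T[:,2])
E
cat >> h.py <<'E'
def go(x,y,z,yaw=0):
    s=state();Rm=R.from_euler('xyz',s['ee_rot'],degrees=True)
    d=Rm.inv().apply(np.array([x,y,z])-s['ee_pos'])/500
    rv=(Rm.inv()*R.from_euler('xyz',[180,0,yaw],degrees=True)).as_rotvec()/(np.pi/2)
    n=max(np.linalg.norm(d)*500/41.7,np.linalg.norm(rv)*90/7.16)
    print('t',round(s['time_s'],2),'from',s['ee_pos'].round(1),s['ee_rot'].round(1),'ROW',' '.join('%.4f'%v for v in [*d,*rv]),'minrows',round(n,1))
E
python3 -c "
from h import *
go(440,-294,300)"
```

```text
top S [ 503.2 -447.8] [47.6 47.7] circ 503.2 -447.7 50.1
top XL [ 464.5 -153.1] [71.  71.6] circ 464.5 -153.3 73.7
top M [484.4 -29.5] [55.  55.3] circ 484.6 -29.2 57.9
top L [462.3 114.5] [63.2 63.8] circ 462.2 115.0 66.9
scene S [ 503.8 -448.1] [46.2 49.9] circ 504.1 -447.8 52.1
scene XL [ 464.8 -153.4] [69.9 72.2] circ 464.6 -153.2 74.6
scene M [484.9 -29.7] [53.5 55.9] circ 484.8 -29.3 57.9
laptop corner [ 474. -220.   16.] edge2 [683.  38.  16.] scope base corner [540. 137.  20.] eyepieces [508. 198. 400.]
cam in tool [  79.36478004    0.17629199 -149.04744726] view dir tool [-2.80368072e-01 -4.08789986e-04  9.59892482e-01]
t 2.2 from [ 202.4 -538.2  236. ] [180.    0.   20.6] ROW 0.6167 -0.2899 -0.1281 0.0000 0.0000 0.2290 minrows 8.3
```

View pics/crop1.png

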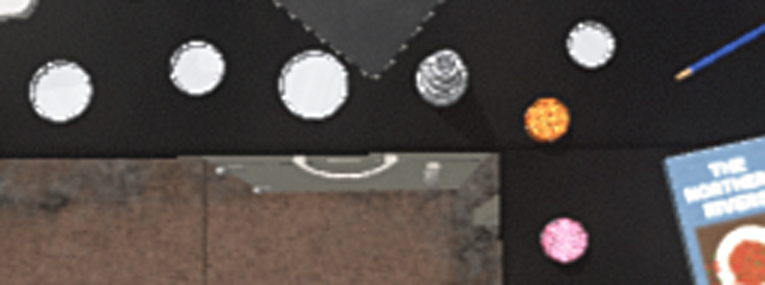

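The crop shows the four white pans in a row with the grey nest at crop (441,76), raw (267,180). The orange (547,119) and pink (563,240) rings are plainly separate from it. The fitted pan diameters of 47.6, 71, 55 and 63 mm match the list. Now I'll move over the nest, turning towards yaw 160 so the jaws and camera clear the laptop and microscope.

```bash
python3 -m jog '0.2 -0.1 -0.1281 0 0 -0.3; 0.6167 -0.2899 -0.1281 0 0 -0.8; 0.6167 -0.2899 -0.1281 0 0 -0.8; 0.6167 -0.2899 -0.1281 0 0 -0.8; 0.6167 -0.2899 -0.1281 0 0 -0.8; 0.6167 -0.2899 -0.1281 0 0 -0.8; 0.6167 -0.2899 -0.1281 0 0 -0.8; 0.6167 -0.2899 -0.1281 0 0 -0.8; 0.6167 -0.2899 -0.1281 0 0 -0.8; 0.6167 -0.2899 -0.1281 0 0 -0.8; 0.6167 -0.2899 -0.1281 0 0 -0.8; 0.6167 -0.2899 -0.1281 0 0 -0.8; 0.6167 -0.2899 -0.1281 0 0 -0.8'
python3 -c "
from h import *
go(465,-294,250,160)
def tri(ps,pt):
    o=[];
    P=[c['mtx']@np.c_[cv2.Rodrigues(c['rvec'])[0],c['tvec']] for c in (calibration('scene'),calibration('top'))]
    X=cv2.triangulatePoints(P[0],P[1],np.array(ps,float).reshape(2,1),np.array(pt,float).reshape(2,1));return (X[:3]/X[3]).ravel().round()
print(tri((383,254),(48,144)),tri((408,282),(20,146)))"
```

```text
time_s: 3.28
ee_pos: [439.6, -294.3, 299.9]
ee_rot: [-180.0, 0.0, 92.4]
force: [1.0, -0.4, -0.5]
gripper_width: 91.0
t 3.28 from [ 439.6 -294.3  299.9] [-180.     0.    92.4] ROW -0.0016 0.0508 0.0998 -0.0002 -0.0001 -0.7508 minrows 9.4
[497. 209. 379.] [497. 274. 371.]
```

```bash
python3 -m jog '0 0.05 0.06 0 0 -0.3; 0 0.0508 0.0998 0 0 -0.75; 0 0.0508 0.0998 0 0 -0.75; 0 0.0508 0.0998 0 0 -0.75; 0 0.0508 0.0998 0 0 -0.75; 0 0.0508 0.0998 0 0 -0.75; 0 0.0508 0.0998 0 0 -0.75; 0 0.0508 0.0998 0 0 -0.75; 0 0.0508 0.0998 0 0 -0.75; 0 0.0508 0.0998 0 0 -0.75; 0 0.0508 0.0998 0 0 -0.75; 0 0.0508 0.0998 0 0 -0.75' 0.2
python3 - <<'E'
from h import *
c=calibration('wrist');im=grab_frame('wrist');save(im,'w1.png',1.5)
for q in ['sieve_small','sieve_medium','sieve_large','sieve_largest']:
    print(q,[(np.round(r['rect']).tolist(),round(r['confidence'],2)) for r in spot_in(q,'wrist')[:2]],[(np.round(r['location'],1).tolist(),round(r['confidence'],2)) for r in tip_of(q,'wrist')[:2]])
# predicted nest axis
for z in (0,29,58,87,119): print(z,proj(c,[465,-294,z]).round(1))
E
```

```text
time_s: 4.28
ee_pos: [464.5, -293.8, 249.9]
ee_rot: [-180.0, -0.0, 159.7]
force: [0.0, -0.4, -0.4]
gripper_width: 54.7
sieve_small [([245.0, 149.0, 284.0, 176.0], 0.62), ([251.0, 168.0, 275.0, 198.0], 0.59)] [([260.3, 179.5], 0.68)]
sieve_medium [([246.0, 158.0, 278.0, 185.0], 0.73)] [([262.3, 170.7], 0.89), ([360.1, 126.1], 0.51)]
sieve_large [([89.0, 50.0, 136.0, 86.0], 0.63), ([152.0, 143.0, 192.0, 178.0], 0.61)] [([172.5, 161.7], 0.93), ([264.0, 163.8], 0.89)]
sieve_largest [([244.0, 146.0, 285.0, 170.0], 0.49)] [([258.9, 164.1], 0.49)]
0 [[257.2 161.6]]
29 [[257.2 166.2]]
58 [[257.2 171.5]]
87 [[257.2 177.7]]
119 [[257.2 185.9]]
```

View pics/w1.png

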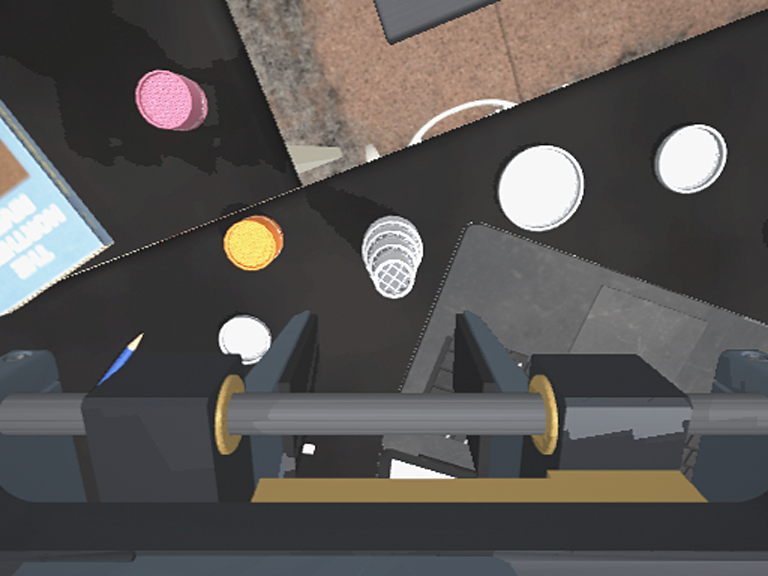

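The wrist view shows the nest at (393,255) (scaled), with its top mesh centre near (394,278), raw (262.7,185). The orange ring is at (253,242), pink at (170,100). Now I'll compute the nest axis.

```bash
python3 - <<'E'
from h import *
from scipy.optimize import least_squares
c=calibration('wrist');im=cv2.imread('pics/w1.png')[:,:,::-1]
im=cv2.resize(im,(512,384),interpolation=cv2.INTER_AREA)
g=cv2.cvtColor(im,cv2.COLOR_RGB2GRAY);b=(g>105).astype(np.uint8);b[:, :235]=0;b[:,290:]=0;b[:138]=0;b[202:]=0
n,l,st,ce=cv2.connectedComponentsWithStats(b);k=1+np.argmax(st[1:,4]);m=(l==k).astype(np.uint8);print(st[k],ce[k])
m=cv2.morphologyEx(m,cv2.MORPH_CLOSE,np.ones((5,5)))
D=[50,42,34,26]
def sil(x,y):
    o=np.zeros(g.shape,np.uint8);a=np.linspace(0,2*np.pi,40)
    for i,d in enumerate(D):
        p=np.vstack([np.c_[x+d/2*np.cos(a),y+d/2*np.sin(a),0*a+z] for z in (29*i,29*i+32)])
        h=cv2.convexHull((proj(c,p)*16).astype(np.int32));cv2.fillConvexPoly(o,h,1,shift=4)
    return o
best=max(((sil(x,y)&m).sum()/(sil(x,y)|m).sum(),x,y) for x in np.arange(458,472,1.) for y in np.arange(-301,-286,1.))
print(best)
print('top',ray(c,(262.7,185),119))
t=calibration('top');print('topcam',ray(t,(267.3,180.3),0))
E
```

```text
[ 241  144   41   55 1716] [261.28263403 169.91142191]
(np.float64(0.9635650224215246), np.float64(467.0), np.float64(-289.0))
top [ 466.49104659 -288.110457    119.        ]
topcam [ 471.63749475 -290.64182811    0.        ]
```

```bash
python3 -c "
from h import *
go(467,-289,118,160)"
```

```text
t 4.73 from [ 465.  -293.2  250. ] [-180.    -0.   159.9] ROW -0.0009 0.0093 0.2640 -0.0001 -0.0001 -0.0010 minrows 3.2
```

```bash
python3 -m jog '0 0.0093 0.05 0 0 0; 0 0.0093 0.12 0 0 0; 0 0.0093 0.18 0 0 0; 0 0.0093 0.23 0 0 0; 0 0.0093 0.264 0 0 0; 0 0.0093 0.264 0 0 0; 0 0.0093 0.264 0 0 0; 0 0.0093 0.264 0 0 0'
python3 - <<'E'
from h import *
im=grab_frame('wrist');save(im[120:380,150:370],'w2.png',2.5); go(467,-289,118,160)
E
```

```text
time_s: 5.4
ee_pos: [467.5, -289.4, 119.2]
ee_rot: [-180.0, 0.1, 159.9]
force: [0.0, -0.3, 0.5]
gripper_width: 54.7
t 5.45 from [ 467.6 -289.5  119.6] [-180.     0.2  159.9] ROW 0.0014 0.0005 0.0032 -0.0005 0.0018 -0.0010 minrows 0.0
```

View pics/w2.png

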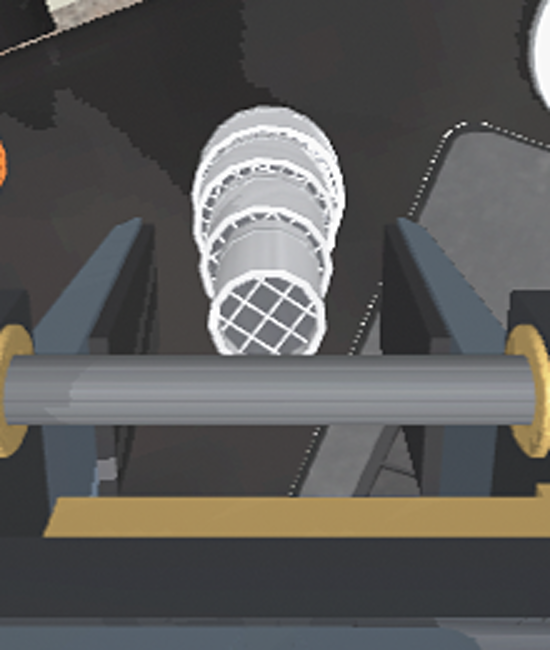

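The column, centred at x≈268, sits midway between the fingers (154 and 384, midpoint 269). Close and lift.

```bash
python3 -m jog '0 0 0.002 0 0 0; 0 0 0.002 0 0 0; 0 0 0.002 0 0 0; 0 0 0.002 0 0 0; 0 0 0.002 0 0 0; 0 0 0.002 0 0 0; 0 0 0.002 0 0 0; 0 0 0.002 0 0 0; 0 0 0.002 0 0 0; 0 0 0.002 0 0 0' -1 15

```

```text
time_s: 6.28
ee_pos: [467.7, -289.5, 118.9]
ee_rot: [-179.9, 0.2, 159.9]
force: [0.9, 0.4, 3.3]
gripper_width: 25.4
```

Gripped at 25.4 mm. Lift straight up 70 mm.

```bash
python3 -m jog '0 0 -0.01 0 0 0; 0 0 -0.03 0 0 0; 0 0 -0.06 0 0 0; 0 0 -0.1 0 0 0; 0 0 -0.15 0 0 0; 0 0 -0.15 0 0 0; 0 0 -0.15 0 0 0'
python3 - <<'E'
from h import *
im=grab_frame('wrist');save(im[100:384,100:420],'w3.png',2); print(state()['gripper_width']);go(503.5,-448,140,160);go(503.5,-448,34,160)
E
```

```text
time_s: 6.87
ee_pos: [468.2, -289.8, 195.6]
ee_rot: [-179.9, 0.4, 159.9]
force: [-0.1, 1.1, -1.2]
gripper_width: 25.6
25.245259718541725
t 6.92 from [ 467.4 -289.4  194.3] [-179.9    0.2  159.9] ROW -0.1763 -0.2730 0.1096 -0.0007 0.0025 -0.0011 minrows 4.1
t 6.92 from [ 467.4 -289.4  194.3] [-179.9    0.2  159.9] ROW -0.1755 -0.2728 0.3216 -0.0007 0.0025 -0.0011 minrows 5.5
```

View pics/w3.png

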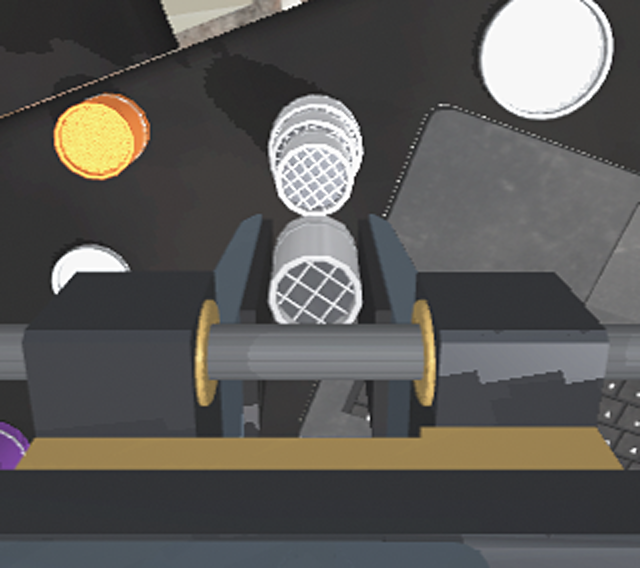

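The small sieve is in the jaws at (315,290) and the other three still stand nested at (315,160). Now across to the small pan.

```bash
python3 -m jog '-0.03 -0.045 0 0 0 0; -0.07 -0.11 0.02 0 0 0; -0.12 -0.185 0.06 0 0 0; -0.155 -0.24 0.09 0 0 0; -0.176 -0.273 0.11 0 0 0; -0.176 -0.273 0.11 0 0 0; -0.176 -0.273 0.11 0 0 0; -0.176 -0.273 0.11 0 0 0'
python3 - <<'E'
from h import *
go(503.5,-448,36.5,160)
c=calibration('wrist');im=grab_frame('wrist');p=proj(c,[[503.5,-448,3]]+[[503.5+23*np.cos(a),-448+23*np.sin(a),8] for a in np.linspace(0,6.28,24)])
for q in p: cv2.circle(im,tuple(int(v) for v in q),1,(255,0,0),-1)
save(im[60:384,100:420],'w4.png',1.8)
E
```

```text
time_s: 7.58
ee_pos: [502.8, -446.9, 138.8]
ee_rot: [180.0, 0.1, 159.9]
force: [1.2, 0.5, -0.0]
gripper_width: 25.7
t 7.58 from [ 502.8 -446.9  138.8] [1.800e+02 1.000e-01 1.599e+02] ROW -0.0017 -0.0016 0.2045 0.0002 0.0010 -0.0011 minrows 2.5
```

View pics/w4.png

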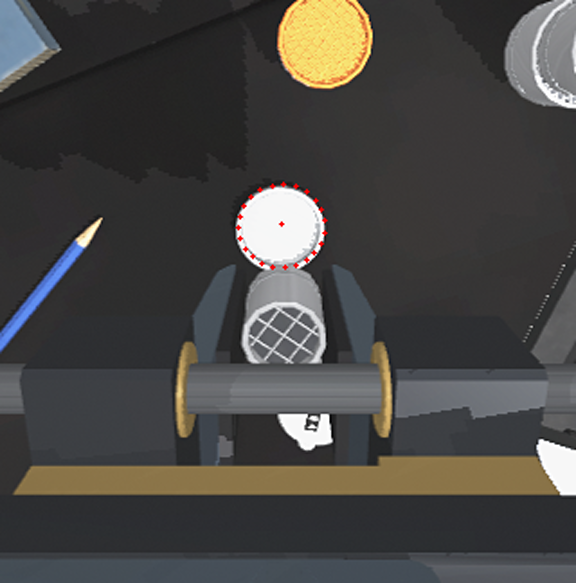

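The reprojected pan (red) lies on the real one at (281,226). Descend.

```bash
python3 -m jog '-0.0017 -0.0016 0.06 0 0 0; -0.0017 -0.0016 0.12 0 0 0; -0.0017 -0.0016 0.17 0 0 0; -0.0017 -0.0016 0.19 0 0 0; -0.0017 -0.0016 0.198 0 0 0; -0.0017 -0.0016 0.2 0 0 0; -0.0017 -0.0016 0.202 0 0 0; -0.0017 -0.0016 0.202 0 0 0'
python3 -c "
from h import *
go(503.5,-448,34.5,160)"
```

```text
time_s: 8.3
ee_pos: [504.8, -448.6, 40.4]
ee_rot: [-179.9, 0.3, 160.0]
force: [1.0, -0.3, -0.5]
gripper_width: 25.6
t 8.3 from [ 504.8 -448.6   40.4] [-179.9    0.3  160. ] ROW 0.0029 0.0002 0.0119 -0.0010 0.0037 -0.0006 minrows 0.1
```

```bash
python3 -m jog '0 0 0.002 0 0 0; 0 0 0.004 0 0 0; 0 0 0.006 0 0 0; 0 0 0.007 0 0 0; 0 0 0.007 0 0 0';python3 -c "
from h import *
go(503.5,-448,34.5,160)"
```

```text
time_s: 8.72
ee_pos: [504.7, -448.5, 36.9]
ee_rot: [-179.9, 0.3, 159.9]
force: [-0.2, -0.0, -0.3]
gripper_width: 25.3
t 8.72 from [ 504.7 -448.5   36.9] [-179.9    0.3  159.9] ROW 0.0027 0.0001 0.0048 -0.0009 0.0036 -0.0006 minrows 0.1
```

```bash
python3 -m jog '0 0 0.001 0 0 0; 0 0 0.002 0 0 0; 0 0 0.003 0 0 0; 0 0 0.004 0 0 0; 0 0 0.004 0 0 0'
```

```text
time_s: 9.13
ee_pos: [504.8, -448.6, 35.5]
ee_rot: [-179.9, 0.3, 159.9]
force: [-1.1, 1.2, 4.0]
gripper_width: 25.6
```

Contact at 4 N up. Release, let it open, and lift.

```bash
python3 -m jog '0 0 0 0 0 0; 0 0 0 0 0 0; 0 0 0 0 0 0; 0 0 0 0 0 0; 0 0 0 0 0 0; 0 0 0 0 0 0; 0 0 -0.02 0 0 0; 0 0 -0.06 0 0 0; 0 0 -0.13 0 0 0; 0 0 -0.2 0 0 0; 0 0 -0.25 0 0 0; 0 0 -0.25 0 0 0' 0.2; python3 - <<'E'
from h import *
im=grab_frame('wrist');save(im[60:384,100:420],'w5.png',1.6)
go(467.5,-289.5,150,160)
E
```

```text
time_s: 10.13
ee_pos: [506.7, -450.5, 168.4]
ee_rot: [-179.6, 1.0, 160.0]
force: [0.3, -0.8, 0.5]
gripper_width: 54.3
t 10.18 from [ 505.6 -449.5  165.2] [-179.7    0.8  159.9] ROW 0.1817 0.2746 0.0266 -0.0031 0.0087 -0.0006 minrows 4.0
```

View pics/w5.png

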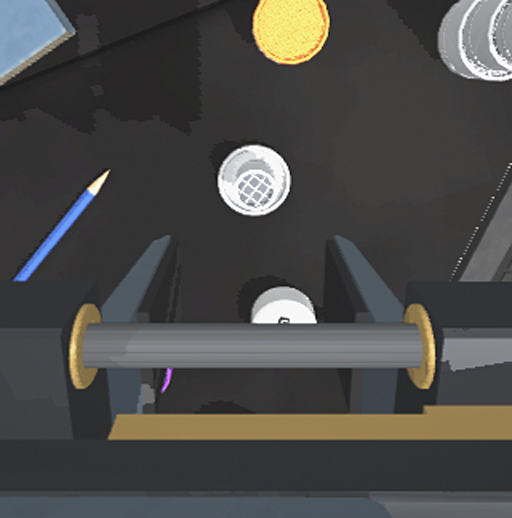

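The small sieve stands upright in its pan at (254,180). Back to the nest for the medium one.

```bash
python3 -m jog '0.04 0.06 0.005 0 0.004 0; 0.1 0.14 0.015 -0.003 0.0087 0; 0.15 0.22 0.0266 -0.003 0.0087 0; 0.1817 0.2746 0.0266 -0.003 0.0087 0; 0.1817 0.2746 0.0266 -0.003 0.0087 0; 0.1817 0.2746 0.0266 -0.003 0.0087 0; 0.1817 0.2746 0.0266 -0.003 0.0087 0'; python3 - <<'E'
from h import *
go(467.5,-289.5,90,160)
c=calibration('wrist');im=grab_frame('wrist')
g=cv2.cvtColor(im,cv2.COLOR_RGB2GRAY);b=(g>105).astype(np.uint8);b[:, :225]=0;b[:,295:]=0;b[:110]=0;b[202:]=0
n,l,st,ce=cv2.connectedComponentsWithStats(b);k=1+np.argmax(st[1:,4]);m=(l==k).astype(np.uint8);print(st[k],ce[k])
m=cv2.morphologyEx(m,cv2.MORPH_CLOSE,np.ones((5,5)))
def sil(x,y):
    o=np.zeros(g.shape,np.uint8);a=np.linspace(0,2*np.pi,40)
    for i,d in enumerate([50,42,34]):
        p=np.vstack([np.c_[x+d/2*np.cos(a),y+d/2*np.sin(a),0*a+z] for z in (29*i,29*i+32)])
        cv2.fillConvexPoly(o,cv2.convexHull((proj(c,p)*16).astype(np.int32)),1,shift=4)
    o[202:]=0
    return o
print(max(((sil(x,y)&m).sum()/(sil(x,y)|m).sum(),x,y) for x in np.arange(462,474,.7) for y in np.arange(-295,-284,.7)))
E
```

```text
time_s: 10.77
ee_pos: [467.8, -289.7, 149.9]
ee_rot: [-180.0, 0.0, 160.0]
force: [0.2, -0.3, 0.4]
gripper_width: 54.5
t 10.77 from [ 467.8 -289.7  149.9] [-180.    0.  160.] ROW 0.0007 0.0004 0.1199 -0.0004 0.0003 -0.0000 minrows 1.4
[ 230  156   55   46 2125] [257.10211765 180.99011765]
(np.float64(0.9837057728119181), np.float64(467.5999999999999), np.float64(-290.1000000000001))
```

```bash
python3 -m jog '0.0006 0 0.03 0 0 0; 0.0006 0 0.07 0 0 0; 0.0006 0 0.1 0 0 0; 0.0006 0 0.12 0 0 0; 0.0006 0 0.122 0 0 0; 0.0006 0 0.122 0 0 0; 0.0006 0 0.122 0 0 0'; python3 -m jog '0 0 0 0 0 0; 0 0 0 0 0 0; 0 0 0 0 0 0; 0 0 0 0 0 0; 0 0 0 0 0 0; 0 0 0 0 0 0; 0 0 0 0 0 0; 0 0 0 0 0 0' -1 15
```

```text
time_s: 11.4
ee_pos: [468.4, -291.3, 89.5]
ee_rot: [-179.9, 0.1, 159.9]
force: [-0.0, 1.7, 1.0]
gripper_width: 54.5
time_s: 12.07
ee_pos: [468.8, -291.5, 90.2]
ee_rot: [-179.9, 0.2, 159.9]
force: [-1.2, -0.3, 5.1]
gripper_width: 33.1
```

```bash
python3 -m jog '0 0 -0.01 0 0 0; 0 0 -0.03 0 0 0; 0 0 -0.06 0 0 0; 0 0 -0.1 0 0 0; 0 0 -0.13 0 0 0; 0 0 -0.13 0 0 0; 0 0 -0.13 0 0 0'
python3 - <<'E'
from h import *
print([(np.round(r['rect']).tolist(),round(r['confidence'],2)) for n in ['sieve_medium','sieve_large'] for r in (grab_frame('wrist') is not None and spot_in(n,'wrist'))[:2]])
go(484.6,-29.5,150,160)
E
```

```text
time_s: 12.65
ee_pos: [468.9, -291.5, 155.9]
ee_rot: [-179.9, 0.3, 159.9]
force: [-1.0, 0.7, -2.0]
gripper_width: 32.6
[([225.0, 198.0, 290.0, 261.0], 0.92), ([233.0, 162.0, 285.0, 206.0], 0.76), ([112.0, 154.0, 169.0, 204.0], 0.72)]
t 12.85 from [ 467.9 -290.9  154. ] [-1.800e+02  1.000e-01  1.599e+02] ROW 0.1483 0.5025 0.0074 -0.0005 0.0006 -0.0010 minrows 6.3
```

Medium is held and the large is still nested. Go to the medium pan.

```bash
python3 -m jog '0.015 0.05 0 0 0 0; 0.035 0.12 0 0 0 0; 0.055 0.19 0 0 0 0; 0.075 0.26 0 0 0 0; 0.095 0.33 0.0074 0 0 0; 0.115 0.4 0.0074 0 0 0; 0.135 0.46 0.0074 0 0 0; 0.1483 0.5025 0.0074 0 0 0; 0.1483 0.5025 0.0074 0 0 0; 0.1483 0.5025 0.0074 0 0 0; 0.1483 0.5025 0.0074 0 0 0'
python3 - <<'E'
from h import *
go(484.6,-29.5,40,160)
c=calibration('wrist');im=grab_frame('wrist');P=(484.6,-29.5);p=proj(c,[[*P,3]]+[[P[0]+27*np.cos(a),P[1]+27*np.sin(a),8] for a in np.linspace(0,6.28,24)])
for q in p: cv2.circle(im,tuple(int(v) for v in q),1,(255,0,0),-1)
save(im[0:384,100:420],'w6.png',1.5)
E
```

```text
time_s: 13.77
ee_pos: [484.3, -29.9, 149.5]
ee_rot: [-179.9, -0.0, 159.9]
force: [-0.8, 0.4, -0.6]
gripper_width: 33.2
t 13.77 from [484.3 -29.9 149.5] [-179.9   -0.   159.9] ROW -0.0002 0.0013 0.2189 -0.0010 -0.0000 -0.0007 minrows 2.6
```

View pics/w6.png

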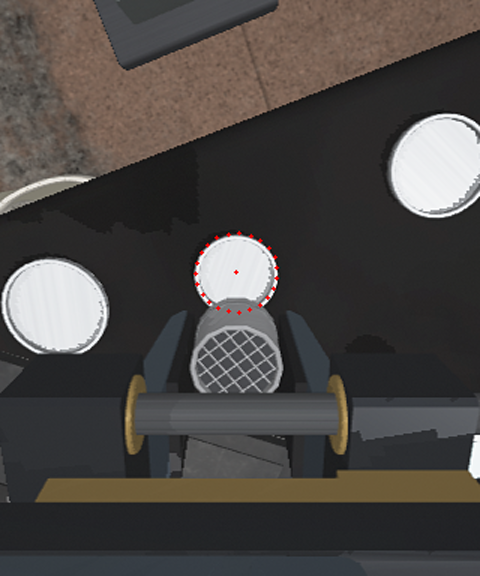

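The medium pan's reprojection fits at (236,272), and the held sieve is just above it. Descend.

```bash
python3 -m jog '0 0.0013 0.06 0 0 0; 0 0.0013 0.12 0 0 0; 0 0.0013 0.17 0 0 0; 0 0.0013 0.2 0 0 0; 0 0.0013 0.214 0 0 0; 0 0.0013 0.219 0 0 0; 0 0.0013 0.222 0 0 0; 0 0.0013 0.224 0 0 0; 0 0.0013 0.224 0 0 0'; python3 -m jog '0 0 0.001 0 0 0; 0 0 0.002 0 0 0; 0 0 0.003 0 0 0; 0 0 0.003 0 0 0'
```

```text
time_s: 14.57
ee_pos: [485.3, -30.1, 38.4]
ee_rot: [-179.9, 0.1, 159.9]
force: [0.5, 0.2, -0.2]
gripper_width: 33.1
time_s: 14.9
ee_pos: [485.4, -30.1, 37.1]
ee_rot: [-180.0, 0.1, 159.9]
force: [-1.2, 0.9, 0.3]
gripper_width: 33.3
```

```bash
python3 -m jog '0 0 0.001 0 0 0; 0 0 0.002 0 0 0; 0 0 0.003 0 0 0; 0 0 0.004 0 0 0; 0 0 0.004 0 0 0'
```

```text
time_s: 15.32
ee_pos: [485.4, -30.0, 35.6]
ee_rot: [-180.0, 0.1, 159.9]
force: [-0.6, -0.2, 4.9]
gripper_width: 32.8
```

Contact. Release and rise, opening for the next one (62 mm).

```bash
python3 -m jog '0 0 0 0 0 0; 0 0 0 0 0 0; 0 0 0 0 0 0; 0 0 0 0 0 0; 0 0 0 0 0 0; 0 0 0 0 0 0; 0 0 -0.02 0 0 0; 0 0 -0.06 0 0 0; 0 0 -0.13 0 0 0; 0 0 -0.18 0 0 0; 0 0 -0.2 0 0 0; 0 0 -0.2 0 0 0' 0.36; python3 - <<'E'
from h import *
im=grab_frame('wrist');save(im[0:384,100:420],'w7.png',1.2)
go(467.5,-290.3,130,160)
E
```

```text
time_s: 16.32
ee_pos: [487.0, -30.0, 138.3]
ee_rot: [179.9, 0.5, 159.9]
force: [0.4, 0.1, -0.8]
gripper_width: 62.1
t 16.37 from [485.9 -29.9 136.5] [-180.     0.3  159.9] ROW -0.1447 -0.5015 0.0138 -0.0000 0.0034 -0.0015 minrows 6.3
```

View pics/w7.png

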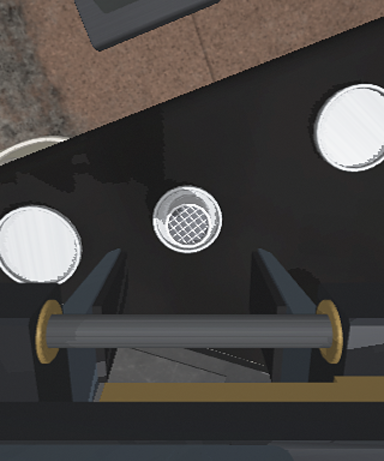

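The medium stands upright in its pan at (188,220). Back to the nest for the large.

```bash
python3 -m jog '-0.02 -0.07 0 0 0.0034 0; -0.04 -0.14 0 0 0.0034 0; -0.06 -0.21 0 0 0.0034 0; -0.08 -0.28 0 0 0.0034 0; -0.1 -0.35 0.0138 0 0.0034 0; -0.12 -0.42 0.0138 0 0.0034 0; -0.1447 -0.5015 0.0138 0 0.0034 -0.001; -0.1447 -0.5015 0.0138 0 0.0034 -0.001; -0.1447 -0.5015 0.0138 0 0.0034 -0.001; -0.1447 -0.5015 0.0138 0 0.0034 -0.001; -0.1447 -0.5015 0.0138 0 0.0034 -0.001'; cat >> h.py <<'E'
def nest(D):
    c=calibration('wrist');im=grab_frame('wrist')
    g=cv2.cvtColor(im,cv2.COLOR_RGB2GRAY);b=(g>105).astype(np.uint8);b[:, :215]=0;b[:,305:]=0;b[:110]=0;b[222:]=0
    n,l,st,ce=cv2.connectedComponentsWithStats(b);k=1+np.argmax(st[1:,4]);m=(l==k).astype(np.uint8);print(st[k])
    m=cv2.morphologyEx(m,cv2.MORPH_CLOSE,np.ones((5,5)))
    def sil(x,y):
        o=np.zeros(g.shape,np.uint8);a=np.linspace(0,2*np.pi,40)
        for i,d in enumerate(D):
            p=np.vstack([np.c_[x+d/2*np.cos(a),y+d/2*np.sin(a),0*a+z] for z in (29*i,29*i+32)])
            cv2.fillConvexPoly(o,cv2.convexHull((proj(c,p)*16).astype(np.int32)),1,shift=4)
        o[222:]=0
        return o
    print(max(((sil(x,y)&m).sum()/(sil(x,y)|m).sum(),x,y) for x in np.arange(462,474,.7) for y in np.arange(-297,-284,.7)))
E
python3 - <<'E'
from h import *
nest([50,42]); go(467.5,-290.3,60.5,160)
E
```

```text
time_s: 17.28
ee_pos: [467.0, -288.8, 129.1]
ee_rot: [179.9, -0.1, 160.0]
force: [-0.5, 0.1, -0.8]
gripper_width: 61.7
[ 227  161   59   61 3008]
(np.float64(0.9807252531852336), np.float64(467.5999999999999), np.float64(-290.0000000000001))
t 17.33 from [ 467.2 -288.7  129.4] [ 1.8e+02 -1.0e-01  1.6e+02] ROW -0.0019 -0.0030 0.1378 0.0004 -0.0011 0.0005 minrows 1.7
```

```bash
python3 -m jog '-0.001 -0.003 0.03 0 0 0; -0.001 -0.003 0.07 0 0 0; -0.001 -0.003 0.11 0 0 0; -0.001 -0.003 0.13 0 0 0; -0.001 -0.003 0.1385 0 0 0; -0.001 -0.003 0.1385 0 0 0; -0.001 -0.003 0.1385 0 0 0'; python3 -m jog '0 0 0 0 0 0; 0 0 0 0 0 0; 0 0 0 0 0 0; 0 0 0 0 0 0; 0 0 0 0 0 0; 0 0 0 0 0 0; 0 0 0 0 0 0; 0 0 0 0 0 0' -1 15;  python3 -m jog '0 0 -0.01 0 0 0; 0 0 -0.03 0 0 0; 0 0 -0.06 0 0 0; 0 0 -0.1 0 0 0; 0 0 -0.13 0 0 0; 0 0 -0.13 0 0 0; 0 0 -0.13 0 0 0'
python3 - <<'E'
from h import *
print([(np.round(r['rect']).tolist(),round(r['confidence'],2)) for n in ['sieve_largest','sieve_large'] for r in (grab_frame('wrist') is not None and spot_in(n,'wrist'))[:2]])
go(462.3,-10,110,160)
go(462.3,114.5,110,160)
E
```

```text
time_s: 17.92
ee_pos: [467.7, -290.0, 60.7]
ee_rot: [180.0, -0.0, 160.1]
force: [-0.1, -1.1, 0.1]
gripper_width: 62.1
time_s: 18.58
ee_pos: [468.0, -290.3, 61.4]
ee_rot: [180.0, 0.0, 160.1]
force: [-0.7, 0.1, 6.3]
gripper_width: 41.0
time_s: 19.17
ee_pos: [468.3, -290.5, 127.3]
ee_rot: [-180.0, 0.1, 160.1]
force: [-0.1, -0.4, 0.1]
gripper_width: 40.9
[([230.0, 159.0, 288.0, 203.0], 0.78), ([95.0, 161.0, 158.0, 216.0], 0.75), ([0.0, 14.0, 76.0, 79.0], 0.73)]
t 19.37 from [ 467.3 -289.8  125.3] [ 1.800e+02 -1.000e-01  1.601e+02] ROW 0.2000 0.5227 0.0313 0.0004 -0.0013 0.0009 minrows 6.7
t 19.37 from [ 467.3 -289.8  125.3] [ 1.800e+02 -1.000e-01  1.601e+02] ROW 0.2848 0.7568 0.0316 0.0004 -0.0013 0.0009 minrows 9.7
```

```bash
python3 -m jog '0.02 0.05 0 0 0 0; 0.04 0.11 0.01 0 0 0; 0.065 0.17 0.02 0 0 0; 0.09 0.24 0.03 0 0 0; 0.115 0.31 0.03 0 0 0; 0.14 0.38 0.03 0 0 0; 0.17 0.45 0.03 0 0 0; 0.2 0.523 0.03 0 0 0; 0.22 0.58 0.03 0 0 0; 0.24 0.64 0.03 0 0 0; 0.24 0.64 0.03 0 0 0'
python3 - <<'E'
from h import *
im=grab_frame('scene');save(im[150:384,200:480],'s2.png',2.5)
go(462.3,114.5,110,160)
E
```

```text
time_s: 20.28
ee_pos: [463.1, 56.2, 110.1]
ee_rot: [179.9, -0.2, 160.3]
force: [0.1, 0.1, -0.6]
gripper_width: 41.0
t 20.33 from [463.   54.1 110.1] [180.   -0.2 160.3] ROW 0.0420 0.1133 0.0004 0.0002 -0.0021 0.0038 minrows 1.4
```

View pics/s2.png

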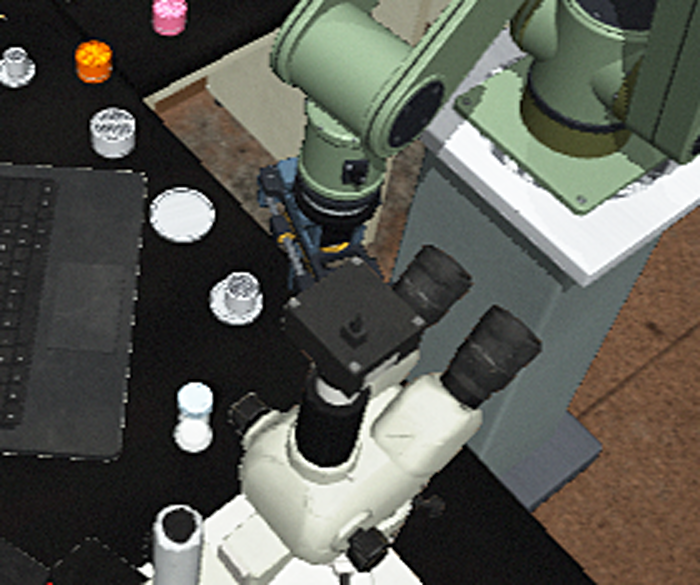

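The scene crop shows the small and medium sieves upright in their pans, (16,63) and (240,293), and the largest alone at (113,130). The wrist's side cap, (417,112), heads towards the eyepieces at (440,275). Now I'll work out the clearance there before going on.

```bash
python3 - <<'E'
from h import *
s=calibration('scene')
u=lambda x,y:(200+x/2.5,150+y/2.5)
P=[c['mtx']@np.c_[cv2.Rodrigues(c['rvec'])[0],c['tvec']] for c in (s,calibration('top'))]
for z in (300,350,400,450): print(z,'cap',ray(s,u(417,112),z).round(),'otherend',ray(s,u(285,45),z).round(),'flange',ray(s,u(340,205),z).round())
im=grab_frame('top');save(im[80:300,0:260],'t3.png',2.8)
E
```

```text
300 cap [363.  47. 300.] otherend [406. -83. 300.] flange [486.  85. 300.]
350 cap [400.  74. 350.] otherend [441. -48. 350.] flange [516. 109. 350.]
400 cap [438. 101. 400.] otherend [475. -14. 400.] flange [545. 134. 400.]
450 cap [475. 128. 450.] otherend [510.  21. 450.] flange [575. 159. 450.]
```

View pics/t3.png

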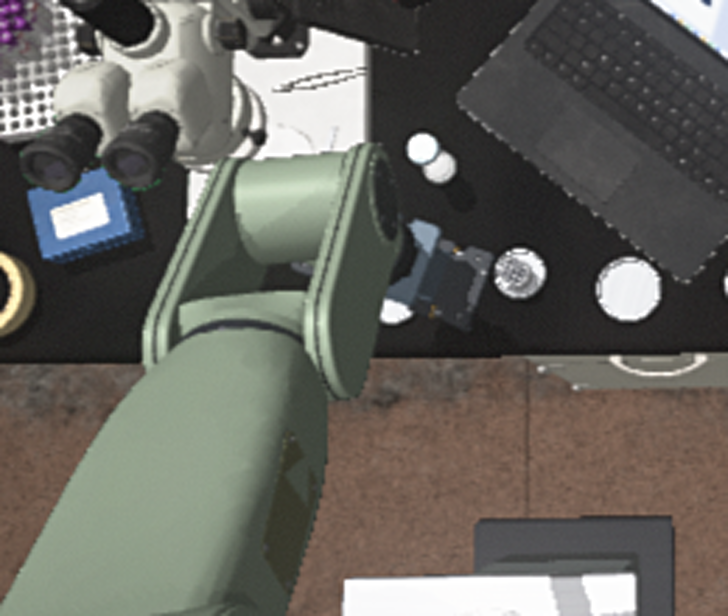

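```bash
python3 - <<'E'
from h import *
s=calibration('scene');t=calibration('top')
v=lambda x,y:(x/2.8,80+y/2.8)
print('tcp',state()['ee_pos'],state()['qpos'].round(1))
for z in (400,424,440,470): print(z,'Rcap',ray(t,v(383,205),z).round(),'Ltip',ray(t,v(225,162),z).round(),'Louter',ray(t,v(185,240),z).round(),'Rtip',ray(t,v(365,145),z).round())
P=[c['mtx']@np.c_[cv2.Rodrigues(c['rvec'])[0],c['tvec']] for c in (s,t)]
for a,b in [((380,256),(47.5,139)),((378,250),(47.5,143)),((386,256),(62,136))]:
    X=cv2.triangulatePoints(P[0],P[1],np.array(a,float).reshape(2,1),np.array(b,float).reshape(2,1));X=(X[:3]/X[3]).ravel();print(X.round(), proj(s,X),proj(t,X))
for z in (350,380): print('eyecup L/R',ray(t,v(102,160),z).round(),ray(t,v(180,155),z).round(),'bottom',ray(t,v(133,187),z).round())
E
```

```text
tcp [462.99858868  52.74955446 110.09595528] [ 5.000e+00  1.590e+01  1.138e+02  1.000e-01  5.050e+01 -6.530e+01]
400 Rcap [469.   6. 400.] Ltip [505. 128. 400.] Louter [444. 155. 400.] Rtip [517.  21. 400.]
424 Rcap [463.  -2. 424.] Ltip [498. 117. 424.] Louter [439. 143. 424.] Rtip [510.  13. 424.]
440 Rcap [459.  -7. 440.] Ltip [493. 109. 440.] Louter [436. 135. 440.] Rtip [505.   8. 440.]
470 Rcap [452. -16. 470.] Ltip [485.  96. 470.] Louter [429. 120. 470.] Rtip [495.  -2. 470.]
[507. 210. 382.] [[379.22440487 255.99572427]] [[ 46.7433625  139.74198875]]
[501. 203. 387.] [[379.26024908 249.99305752]] [[ 48.71614374 141.75032519]]
[502. 203. 370.] [[377.276405   255.55155646]] [[ 52.76536021 143.50062504]]
eyecup L/R [523. 252. 350.] [526. 188. 350.] bottom [500. 225. 350.]
eyecup L/R [514. 234. 380.] [517. 173. 380.] bottom [492. 208. 380.]
```

The estimates put the wrist fork about 300 mm above the TCP, about 60 mm to each side. That passes the eyecup at roughly (503,205,380) with about 10 mm to spare. I'll go down here first, then move in low and stepwise to (460,110.5), a few mm off the pan centre and away from the microscope, watching the force.

```bash
python3 -m jog '0 0 0.03 0 0 0; 0 0 0.07 0 0 0; 0 0 0.1 0 0 0; 0 0 0.116 0 0 0; 0 0 0.116 0 0 0; 0 0 0.116 0 0 0'; python3 -c "
from h import *
go(460,110.5,53,160)"
```

```text
time_s: 20.88
ee_pos: [462.8, 52.0, 51.9]
ee_rot: [-180.0, -0.2, 160.2]
force: [0.1, -0.0, -0.1]
gripper_width: 40.8
t 20.88 from [462.8  52.   51.9] [-180.    -0.2  160.2] ROW 0.0449 0.1082 -0.0021 -0.0005 -0.0026 0.0020 minrows 1.4
```

```bash
python3 -m jog '0.01 0.025 -0.002 0 0 0; 0.02 0.05 -0.002 0 -0.002 0; 0.03 0.07 -0.002 0 -0.002 0; 0.036 0.086 -0.002 0 -0.002 0; 0.036 0.086 -0.002 0 -0.002 0';python3 -m jog '0.002 0.005 0 0 0 0; 0.004 0.01 0 0 0 0; 0.006 0.015 0 0 0 0; 0.0085 0.021 0 0 0 0; 0.0085 0.021 0 0 0 0'; python3 - <<'E'
from h import *
go(460,110.5,38,160)
c=calibration('wrist');im=grab_frame('wrist');P=(462.3,114.7);p=proj(c,[[*P,3]]+[[P[0]+31*np.cos(a),P[1]+31*np.sin(a),8] for a in np.linspace(0,6.28,24)])
for q in p: cv2.circle(im,tuple(int(v) for v in q),1,(255,0,0),-1)
t=grab_frame('top')[80:240,0:200]
save(np.vstack([cv2.resize(im,(512,384)),cv2.resize(t,(512,410))])[:, :],'w8.png',.75)
E
```

```text
time_s: 21.3
ee_pos: [460.9, 99.8, 53.6]
ee_rot: [180.0, 0.0, 160.3]
force: [-0.2, -0.2, -0.9]
gripper_width: 41.2
time_s: 21.72
ee_pos: [460.5, 111.3, 53.6]
ee_rot: [180.0, 0.0, 160.3]
force: [-0.0, 0.6, -0.3]
gripper_width: 41.2
t 21.72 from [460.5 111.3  53.6] [180.    0.  160.3] ROW 0.0004 -0.0019 0.0311 0.0002 0.0002 0.0030 minrows 0.4
```

View pics/w8.png

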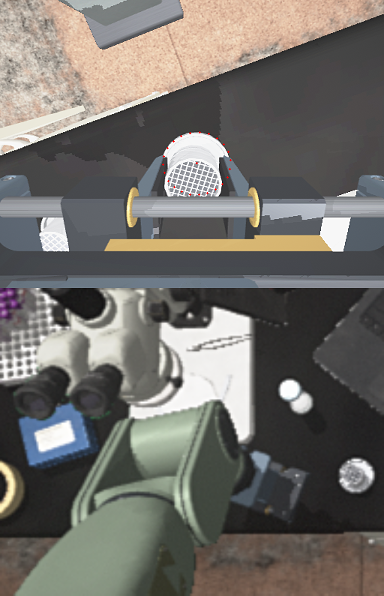

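No force, and the fork stands clear of the eyecup (top inset, cup at (100,392), fork corner at (120,425)). The sieve is over the pan at (195,160). Lower it.

```bash
python3 -m jog '0 0 0.01 0 0 0; 0 0 0.02 0 0 0; 0 0 0.028 0 0 0; 0 0 0.032 0 0 0; 0 0 0.032 0 0 0'; python3 -m jog '0 0 0.001 0 0 0; 0 0 0.002 0 0 0; 0 0 0.003 0 0 0; 0 0 0.003 0 0 0'
```

```text
time_s: 22.23
ee_pos: [459.9, 110.8, 36.7]
ee_rot: [-180.0, -0.1, 160.3]
force: [-1.0, -0.2, -0.2]
gripper_width: 40.9
time_s: 22.57
ee_pos: [459.8, 110.8, 35.6]
ee_rot: [-180.0, -0.1, 160.3]
force: [-0.9, -1.0, 5.4]
gripper_width: 40.8
```

Contact at 5 N. Release, back out along the tool's x (towards the robot, away from the eyecup), then rise.

```bash
python3 -m jog '0 0 0 0 0 0; 0 0 0 0 0 0; 0 0 0 0 0 0; 0 0 0 0 0 0; 0 0 0 0 0 0; 0 0 0 0 0 0; 0.02 0 -0.002 0 0 0; 0.05 0 -0.002 0 0 0; 0.09 0 -0.004 0 0 0; 0.13 0 -0.01 0 0 0; 0.13 -0.06 -0.06 0 0 0; 0.12 -0.12 -0.13 0 0 0; 0.12 -0.16 -0.16 0 0 0; 0.12 -0.16 -0.16 0 0 0' 0.36; python3 - <<'E'
from h import *
im=grab_frame('wrist');print([np.round(r['rect']).tolist() for r in spot_in('sieve_large','wrist')])
save(im,'w9.png',.9)
go(467.5,-290.3,110,160)
E
```

```text
time_s: 23.73
ee_pos: [376.2, 54.0, 118.7]
ee_rot: [180.0, 0.2, 160.2]
force: [0.5, -0.0, -0.4]
gripper_width: 62.4
[[343.0, 227.0, 368.0, 254.0]]
t 23.83 from [376.1  55.7 116.3] [180.    0.  160.2] ROW -0.4066 -0.5889 0.0126 0.0002 0.0002 0.0019 minrows 8.6
```

View pics/w9.png

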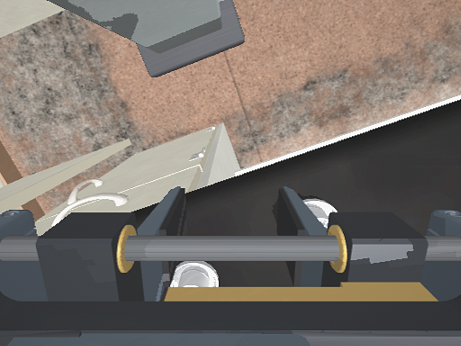

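The large sieve shows only partly, at (318,212) behind a finger, so I'll check it later from the fixed cameras. Now the largest.

```bash
python3 -m jog '-0.05 -0.07 0 0 0 0; -0.1 -0.145 0 0 0 0; -0.15 -0.22 0 0 0 0; -0.2 -0.29 0 0 0 0; -0.25 -0.36 0.0126 0 0 0; -0.3 -0.43 0.0126 0 0 0; -0.36 -0.52 0.0126 0 0 0.002; -0.4066 -0.5889 0.0126 0 0 0.002; -0.4066 -0.5889 0.0126 0 0 0.002; -0.4066 -0.5889 0.0126 0 0 0.002; -0.4066 -0.5889 0.0126 0 0 0.002; -0.4066 -0.5889 0.0126 0 0 0.002' 0.54
python3 - <<'E'
from h import *
nest([50]); go(467.5,-290.3,31.5,160)
E
```

```text
time_s: 24.83
ee_pos: [466.8, -288.5, 108.4]
ee_rot: [179.9, -0.2, 160.0]
force: [0.1, 0.4, 0.4]
gripper_width: 70.2
[ 224  166   64   56 2874]
(np.float64(0.9829545454545454), np.float64(467.5999999999999), np.float64(-290.0000000000001))
t 24.88 from [ 466.9 -288.3  108.9] [179.9  -0.2 160.1] ROW -0.0029 -0.0036 0.1547 0.0009 -0.0017 0.0007 minrows 1.9
```

```bash
python3 -m jog '-0.001 -0.003 0.03 0 -0.001 0; -0.001 -0.003 0.07 0 -0.001 0; -0.001 -0.003 0.11 0 -0.001 0; -0.001 -0.003 0.14 0 -0.001 0; -0.001 -0.003 0.155 0 -0.001 0; -0.001 -0.003 0.155 0 -0.001 0; -0.001 -0.003 0.155 0 -0.001 0'; python3 -m jog '0 0 0 0 0 0; 0 0 0 0 0 0; 0 0 0 0 0 0; 0 0 0 0 0 0; 0 0 0 0 0 0; 0 0 0 0 0 0; 0 0 0 0 0 0; 0 0 0 0 0 0' -1 15;  python3 -m jog '0 0 -0.01 0 0 0; 0 0 -0.03 0 0 0; 0 0 -0.06 0 0 0; 0 0 -0.1 0 0 0; 0 0 -0.13 0 0 0; 0 0 -0.13 0 0 0'; python3 -c "
from h import *
go(464.6,-153.2,95,160)"
```

```text
time_s: 25.47
ee_pos: [466.8, -288.8, 31.6]
ee_rot: [179.9, -0.1, 160.1]
force: [0.0, -0.3, -0.6]
gripper_width: 70.2
time_s: 26.13
ee_pos: [467.3, -289.1, 32.4]
ee_rot: [179.9, 0.0, 160.1]
force: [-0.5, 1.2, 6.2]
gripper_width: 50.4
time_s: 26.63
ee_pos: [469.0, -290.4, 100.9]
ee_rot: [-180.0, 0.4, 160.1]
force: [1.1, 0.2, -1.0]
gripper_width: 50.1
t 26.63 from [ 469.  -290.4  100.9] [-180.     0.4  160.1] ROW 0.1017 0.2551 0.0111 -0.0001 0.0042 0.0013 minrows 3.3
```

```bash
python3 -m jog '0.02 0.04 0 0 0 0; 0.04 0.1 0.005 0 0.003 0; 0.065 0.16 0.011 0 0.003 0; 0.09 0.22 0.011 0 0.003 0; 0.1017 0.2551 0.011 0 0.003 0; 0.1017 0.2551 0.011 0 0.003 0; 0.1017 0.2551 0.011 0 0.003 0; 0.1017 0.2551 0.011 0 0.003 0'; python3 -c "
from h import *
go(464.6,-153.2,40,160)"
```

```text
time_s: 27.3
ee_pos: [464.8, -153.8, 94.9]
ee_rot: [-180.0, 0.1, 160.1]
force: [-0.0, -0.1, -1.3]
gripper_width: 50.3
t 27.3 from [ 464.8 -153.8   94.9] [-1.800e+02  1.000e-01  1.601e+02] ROW 0.0010 0.0010 0.1097 -0.0004 0.0014 0.0014 minrows 1.3
```

```bash
python3 -m jog '0.001 0.001 0.03 0 0 0; 0.001 0.001 0.065 0 0 0; 0.001 0.001 0.09 0 0 0; 0.001 0.001 0.105 0 0 0; 0.001 0.001 0.11 0 0 0; 0.001 0.001 0.114 0 0 0; 0.001 0.001 0.114 0 0 0'; python3 -m jog '0 0 0.001 0 0 0; 0 0 0.002 0 0 0; 0 0 0.003 0 0 0; 0 0 0.003 0 0 0'
```

```text
time_s: 27.88
ee_pos: [464.8, -153.7, 37.9]
ee_rot: [-180.0, 0.1, 160.1]
force: [-0.3, -0.5, -0.8]
gripper_width: 50.1
time_s: 28.22
ee_pos: [465.0, -153.8, 36.7]
ee_rot: [-180.0, 0.2, 160.1]
force: [0.0, 0.0, -0.8]
gripper_width: 50.4
```

```bash
python3 -m jog '0 0 0.001 0 0 0; 0 0 0.002 0 0 0; 0 0 0.003 0 0 0; 0 0 0.003 0 0 0'
```

```text
time_s: 28.55
ee_pos: [465.1, -153.8, 35.5]
ee_rot: [-180.0, 0.2, 160.1]
force: [0.6, -0.2, 1.7]
gripper_width: 49.8
```

```bash
python3 -m jog '0 0 0.001 0 0 0; 0 0 0.001 0 0 0' && python3 -m jog '0 0 0 0 0 0; 0 0 0 0 0 0; 0 0 0 0 0 0; 0 0 0 0 0 0; 0 0 0 0 0 0; 0 0 0 0 0 0; 0 0 -0.02 0 0 0; 0 0 -0.06 0 0 0; 0 0 -0.13 0 0 0; 0 0 -0.2 0 0 0; 0 0 -0.28 0 0 0; 0.12 -0.1 -0.3 0 0 0; 0.18 -0.2 -0.3 0 0 0; 0.2 -0.3 -0.3 0 0 0; 0.2 -0.4 -0.3 0 0 0; 0.2 -0.5 -0.3 0 0 0; 0.2 -0.6 -0.3 0 0 0; 0.2 -0.6 -0.3 0 0 0; 0.2 -0.6 -0.3 0 0 0' 0.54
python3 - <<'E'
from h import *
a=grab_frame('top');
for q in ['sieve_small','sieve_medium','sieve_large','sieve_largest','vial','counter']: print('t',q,[(np.round(r['location'],1).tolist(),ray(calibration('top'),r['location'],3).round().tolist(),round(r['confidence'],2)) for r in tip_of(q,'top')[:3]])
b=grab_frame('scene')
for q in ['sieve_small','sieve_medium','sieve_large','sieve_largest','vial','counter']: print('s',q,[(np.round(r['location'],1).tolist(),ray(calibration('scene'),r['location'],3).round().tolist(),round(r['confidence'],2)) for r in tip_of(q,'scene')[:3]])
A=cv2.resize(a[115:215,110:350],None,fx=3.2,fy=3.2,interpolation=cv2.INTER_CUBIC)
B=cv2.resize(b[140:340,150:390],None,fx=1.35,fy=1.35,interpolation=cv2.INTER_CUBIC);B=cv2.copyMakeBorder(B,0,0,0,A.shape[1]-B.shape[1],cv2.BORDER_CONSTANT)
save(np.vstack([A,B]),'fin.png')
E
```

```text
time_s: 28.72
ee_pos: [465.1, -153.8, 35.4]
ee_rot: [-180.0, 0.2, 160.1]
force: [-1.7, 0.1, 4.7]
gripper_width: 50.7
time_s: 30.3
ee_pos: [267.0, -403.5, 185.4]
ee_rot: [-179.9, 0.2, 160.0]
force: [1.0, -0.3, 0.6]
gripper_width: 70.2
t sieve_small [([316.9, 167.0], [512.0, -450.0, 3.0], 0.63)]
t sieve_medium [([184.1, 176.9], [486.0, -25.0, 3.0], 0.7), ([137.6, 187.3], [455.0, 122.0, 3.0], 0.45)]
t sieve_large [([301.6, 195.9], [419.0, -398.0, 3.0], 0.72), ([136.6, 184.9], [463.0, 125.0, 3.0], 0.7)]
t sieve_largest [([351.7, 141.5], [594.0, -566.0, 3.0], 0.81), ([225.8, 184.6], [459.0, -158.0, 3.0], 0.69), ([316.3, 170.8], [499.0, -448.0, 3.0], 0.45)]
t vial [([156.2, 139.9], [609.0, 66.0, 3.0], 0.46)]
t counter [([318.4, 138.1], [607.0, -459.0, 3.0], 0.7)]
s sieve_small [([206.0, 179.3], [505.0, -445.0, 3.0], 0.66)]
s sieve_medium [([291.4, 272.2], [493.0, -29.0, 3.0], 0.65)]
s sieve_large [([236.0, 178.8], [428.0, -393.0, 3.0], 0.66), ([266.8, 156.1], [291.0, -419.0, 3.0], 0.6)]
s sieve_largest [([161.7, 166.6], [591.0, -572.0, 3.0], 0.71), ([271.3, 235.7], [467.0, -156.0, 3.0], 0.57)]
s vial [([277.8, 321.1], [606.0, 62.0, 3.0], 0.89)]
s counter [([178.1, 190.6], [598.0, -453.0, 3.0], 0.48)]
```

View pics/fin.png

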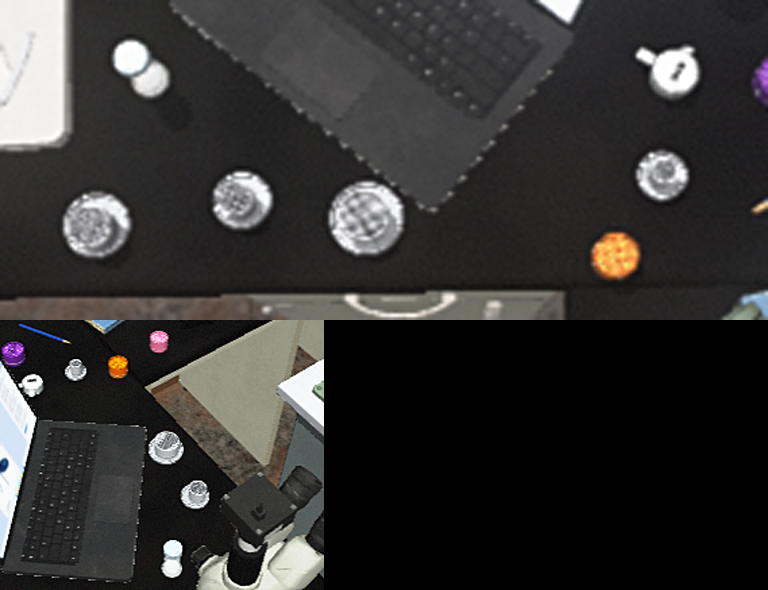

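The final views show each sieve in its own pan in top-crop pixels: large (93,222), medium (240,198), largest (367,217), small (661,175). The vial (140,68) and counter (672,72) are unmoved. Only the large one's lateral position is in doubt, since the network says y=125. I'll overlay the expected rims in a zoom.

```bash
python3 - <<'E'
from h import *
c=calibration('top');im=grab_frame('top')
x0,y0,f=122,165,10
z=cv2.resize(im[y0:y0+40,x0:x0+76],None,fx=f,fy=f,interpolation=cv2.INTER_CUBIC)
def circ(x,y,h,d,col):
    a=np.linspace(0,2*np.pi,60);p=((proj(c,np.c_[x+d/2*np.cos(a),y+d/2*np.sin(a),0*a+h])+.5-[x0,y0])*f)
    for q in p: cv2.circle(z,tuple(int(v) for v in q),2,col,-1)
circ(462.3,114.7,8,63,(0,255,0));circ(460,110.5,35,42,(255,0,0))
circ(484.6,-29.5,8,55,(0,255,0));circ(484.8,-29.8,35,34,(255,0,0))
save(z,'fin2.png')
E
```

```text
(no output)
```

View pics/fin2.png

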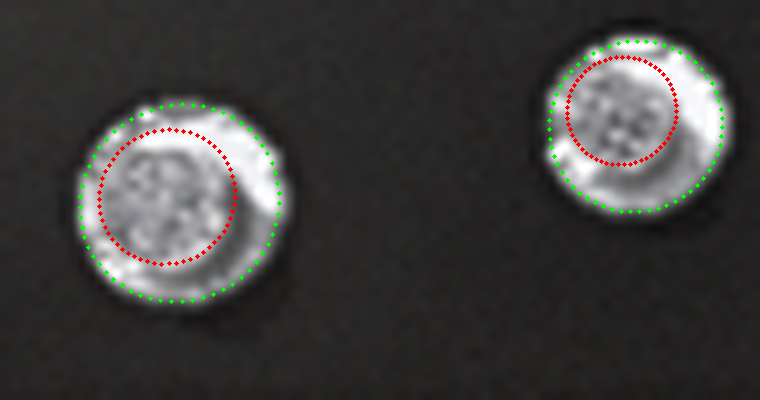

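The large sieve's rim, at (167,197), fits the expected upright circle inside its pan, and so does the medium's at (622,110). The network's y=125 was its own error. Handing in.

```bash
python3 -c "
from h import *
s=state();print(s['time_s'],s['force'],s['ee_pos']);print(job_done())"
```

```text
31.05 [-0.56041266  0.31234108  0.23861677] [ 268.7662324  -401.26442532  185.33604193]
the job is handed in; nothing more can be done
None
```

All four sieves now stand in their own pans, taken from the nest top down: small, medium, large, then largest. Each was lifted straight up, lowered until I felt light contact (about 4–5 N) and released. The job was handed in at 31 s, with the arm clear of everything.

- **Final checks:** The last top and scene pictures show one sieve in each correct pan. The vial and counter show no sign of having moved, though their detected positions scatter by up to about 20 mm. Expected rim outlines drawn over the top view fit the large and medium sieves standing upright. I judged the small and largest by eye and by their landing forces.
- **Disagreements:** The network put the large sieve at y≈125, where I had set it down at 110.5; the overlay supports 110.5. The last wrist picture of that sieve was half hidden by a finger, so it confirmed nothing.
- **Off-centre placing:** I put the large sieve about 5 mm off its pan's centre on purpose, to keep the wrist clear of the microscope. The measured force stayed near zero on the way in there.

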